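Square up a slicing disc in its carrier and bolt it

ROBOT

A 7-joint arm with a two-finger parallel gripper is mounted at the origin on the work surface. World frame = base frame: x ahead of the robot, y to its left, z up, the work surface at z = 0. Lengths are in m, angles in rad, forces in N, time in s.
With the tool pointing down it reaches from about 0.425 to 0.875 m from the base axis. Payload 4.7 kg.
Tool frame: the origin (TCP) lies between the finger pads; the fingertips stand 11 mm ahead of it and the grasp point (between the pads) lies 8 mm behind it; z points along the fingers, y is the direction in which the jaws open and shut (so a half turn about z gives the same grasp; the last joint's range is limited). The gripper opens to 87 mm and grips with 3 to 60 N. Pads are 19 mm wide; open, the fingers measure 117 mm over their backs; the gripper's body (75 mm by 190 mm) begins 51 mm behind the grasp point.
Start: joints at [-1.265, 0.321, -0.07, 1.45, 0.023, 1.371, -0.057], TCP at [0.187, 0.623, 0.234] pointing down, gripper open.
Joint ranges: [-2.86, 2.86], [-0.3, 2.09], [-1.38, 1.24], [0.06, 2.45], [-1.56, 4.7], [0.09, 2.05], [-2.69, 2.69]. Speed limits (rad/s): [2.57, 2.57, 3.14, 3.14, 3.14, 3.14, 3.14].

INTERFACE

Orientations are given as a rotation vector (axis times angle).
In Python, from bench import ctrl gives the robot as it stands.
- The arm moves only by the tool servo_tool, never from a script. Its argument "series" is a list of rows, each an object with "travel": the shift along the tool's x, y, z in m, a list of three; "angular": the turn, a rotation vector about the tool's x, y, z in rad, a list of three. A call has 1 to 5 rows; each row shifts and turns the commanded pose from where the row before left it, along the tool's axes as they then stand; what a row does not reach is not made up. A row lasts 1/10 s, in which the tool goes at most 50 mm and 8.59 degrees, less where a joint would pass 70% of its speed; a pose out of reach is approached as far as the arm can. A call with a gripper value outside its range is refused whole. "claw" is the finger opening in m, from 0 to 0.087, set as the call begins (left out, the last holds). The fingers move at their own pace and stop on an object; "squeeze" is the grip in N (left out, the last holds). Time passes only in rows, so rows that do not move let the fingers close. It gives the time, the measured TCP pose, the force and the opening at its end, in the units of the state.
- ctrl.get_state(): the state, without advancing time (a new reading comes with each control period).
- ctrl.get_image(name): name is "scene" or "side" or "wrist"; returns the picture (400x640x3 uint8, red, green, blue); there is no depth.
- ctrl.calibration(name): a dict with "fx", "fy", "cx", "cy" (pixels), "rvec" (rotation vector, rad) and "tvec" (3), from world to camera coordinates, as OpenCV has them. Camera axes: x right, y down, z forward; pixel columns grow to the right and rows downward; lengths in m; the calibration is good to about 2 mm. The wrist camera is an equidistant fisheye: a pixel r from the principal point sees the ray r / f radians off the axis. A picture is of the moment at which its call begins: read the wrist's pose just before it. calibration takes no time and is no camera call; for the wrist camera it gives the pose at the moment of the call.
- ctrl.close_job(): hands the job in, once; it reports no verdict.
The state is a dict: "time": time; "joint_positions": joint angles; "qd": joint speeds; "joint_torque": joint torques, N m; "position": TCP position; "tool_rot": TCP orientation; "ft_force": force on the tool from outside, world axes, zero at the start; "torque": the same for the moment, N m; "grip_width": opening from 0.0 (shut) to 1.0 (fully open).
Only numpy, scipy, OpenCV 4.12 (cv2) and the standard library are available. Lean on these libraries where they do the work, as an engineer would, in place of code of your own. Each camera call takes 0.05 s, during which the arm holds its last target.

TASK

The slicing disc of the food processor is turned anyhow on the spindle of its carrier. With a fingertip laid gently on top of the disc, turn it until its flat edge lies flush against the spring-loaded alignment bar, then slide the bolt by its black knob fully home behind the bar so that the disc is locked. The disc is thin: keep the hand's force on it below 15 N, and leave the other kitchen things where they are.

Things in the scene. Friction and masses are not known exactly. Their poses are not given: they have to be found in the camera images.
- carrier: Fixed grey base plate 220 x 230 mm, 14 mm thick (y edges at -95 and +135 mm). Origin: on the spindle axis, at the table surface. z up; y points from the spindle to the alignment bar; x is along the bar and is the way the bolt slides home. The disc only turns about this z axis, over a turn each way, and stays where it is left: bearing friction 0.05 N m plus the bar's rubbing, not self-centring.
- disc (a joint): Angle of the disc, rad: 0 (or a full turn, 6.283) when its flat faces the bar, growing anticlockwise from above; turn it either way. Steel disc, 160 mm across, 5 mm thick, one flat 91.8 mm long, 65.5 mm from the axis; dark slots and holes (nothing to catch on); black hub 28 mm across, 12 mm above the disc's top.
- bar (a joint): How far the sprung bar is pushed out, m: 0 when flush on the flat, 0.0145 when it rides on the round rim. The spring presses it towards the spindle with 1 N at 0, 1.9 N at the rim. Within some degrees of square it reads about 0.8 mm per degree, short or past.
- bar_face (a point): Middle of the upper edge of the bar's face towards the disc. Bar: bright aluminium, 110 mm along the carrier's x, 12 mm thick, top 35 mm above the table. The disc's rigid top face lies 27 to 36 mm above the table, set differently each time (find it by touch). 5 to 10 N of fingertip about 48 mm from the axis turns the disc by friction, with some slip; over 15 N from the hand spoils it.
- bolt (a joint): Travel of the bolt, m: near 0 when drawn, 0.030 fully home behind the bar (stop). It slides along the carrier's +x with about 2.5 N of friction. Its nose passes behind the bar only if the bar reads less than 2 mm; otherwise it strikes the end of the bar after about 5 mm.
- bolt_knob (a point): Centre of the top of the bolt's black upright knob, 16 mm thick, 25 mm tall (from 27 to 52 mm above the table); it can be pinched or pushed from the side. The bolt and its guides do not rise above 29 mm; the rail behind the bar (108 mm or more from the spindle axis) rises to 30 mm.
- tub: Bystander: clear open plastic tub, 130 x 100 x 55 mm; origin at the centre of its underside.
- dish: Bystander: round steel dish, 150 mm across, 70 mm tall; origin at the centre of its underside.
- jar: Bystander: small closed glass jar with a steel cap, 56 mm across, 80 mm tall; origin at the centre of its underside.

How it is judged:
On the way:
1. the flat lies flush against the bar, the bolt still drawn (value of joint bar below 0.002 m and (value of joint disc between -6.3282 and -6.2382 rad or value of joint disc between -0.045 and 0.045 rad or value of joint disc between 6.2382 and 6.3282 rad or value of joint disc between 12.5214 and 12.6114 rad) and value of joint bolt below 0.008 m), for 0.3 s.
At the end, for the whole second after the job is handed in: The disc's flat faces the bar and lies flush on it (within 0.045 rad, bar within 2 mm of home), the disc is still, and the bolt is home behind the bar (at least 27 of its 30 mm) (value of joint bar below 0.002 m and (value of joint disc between -6.3282 and -6.2382 rad or value of joint disc between -0.045 and 0.045 rad or value of joint disc between 6.2382 and 6.3282 rad or value of joint disc between 12.5214 and 12.6114 rad) and value of joint bolt above 0.027 m and velocity of joint disc between -0.05 and 0.05 rad/s); the robot touches nothing.
It fails at once if the disc is loaded by the hand with more than 15 N (contact force between any of the fingers, the arm and disc above 15 N).
It fails at once if the tub is moved (distance of tub from where it was at the start of the episode above 0.03 m).
It fails at once if the dish is moved (distance of dish from where it was at the start of the episode above 0.03 m).
It fails at once if the jar is moved (distance of jar from where it was at the start of the episode above 0.03 m).
It also fails if it takes over 72 s, if anything falls off the work surface, if the arm or the gripper's body presses on something with over 40 N, if the wrist force passes 120 N, or if a joint passes its speed limit or range.

## Working session

There is one attempt and no reset: what is moved stays moved. The work goes in short steps, Python scripts to look and compute and a tool call to move; the robot and the scene stay as the last step left them, time stands still between calls to the robot, and variables do not carry over. Pictures are saved under pics/ and viewed, and the job is handed in when it is done.

Besides the shell and the picture viewer there is one more tool, called after ">>>" as a command line: name --argument value ..., lists and objects as JSON in quotes. servo_tool: Moves the arm, as the interface text tells. Its arguments: {"type":"object","properties":{"series":{"type":"array","items":{"type":"object","properties":{"travel":{"type":"array","items":{"type":"number"}},"angular":{"type":"array","items":{"type":"number"}}}}},"claw":{"type":"number"},"squeeze":{"type":"number"}},"required":["series"]}

```bash
mkdir -p pics; ls
python3 - <<'E'
from bench import ctrl
import cv2
for n in ["scene","side","wrist"]:
    print(n,ctrl.calibration(n))
    cv2.imwrite(f"pics/{n}0.png",ctrl.get_image(n)[:,:,::-1])
print(ctrl.get_state())
E
```

```text
pics
scene {'fx': 388.42482747502277, 'fy': 388.42482747502277, 'cx': 322.0274524403803, 'cy': 201.60180075150654, 'rvec': array([ 0.79770478,  2.50502381, -1.16604664]), 'tvec': array([ 0.43562083, -0.13336088,  1.17763789])}
side {'fx': 409.12934157922723, 'fy': 409.12934157922723, 'cx': 322.9010950873755, 'cy': 197.33169493264438, 'rvec': array([ 2.05185444, -0.59562643,  0.3257916 ]), 'tvec': array([-0.45965786,  0.18233392,  0.92192605])}
wrist {'fx': 309.70691628693146, 'fy': 309.70691628693146, 'cx': 317.9834374852127, 'cy': 204.66885288001794, 'rvec': array([-2.34100114, -1.74435708, -0.23020033]), 'tvec': array([-0.65010761, -0.03091779,  0.39031774])}
{'time': 0.15, 'joint_positions': array([-1.26491434,  0.32162874, -0.07008302,  1.45140492,  0.02259343,
        1.37081045, -0.0569022 ]), 'qd': array([ 9.34061950e-05, -4.13794250e-03, -5.80926063e-04, -5.08782578e-03,
       -1.46384275e-03,  1.00990892e-03, -8.92008608e-04]), 'joint_torque': array([-4.02599153e-04, -4.91795397e+01, -4.04947484e-01, -3.12875319e+01,
       -6.40657567e-02,  4.05331026e-02,  1.23628161e-04]), 'position': array([0.18690306, 0.62211973, 0.23272323]), 'tool_rot': array([-4.56656484e-01, -3.10809231e+00,  2.29185463e-03]), 'ft_force': array([ 0.48538073, -0.10284694, -0.56760603]), 'torque': array([0.00831212, 0.01642821, 0.01846577]), 'grip_width': 0.9947618441829408}
```

View pics/scene0.png

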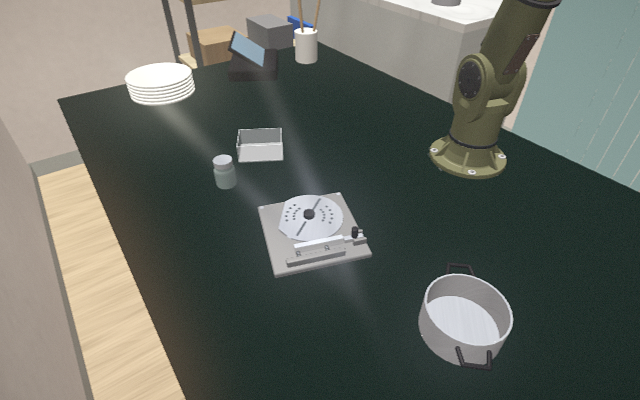

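View pics/side0.png

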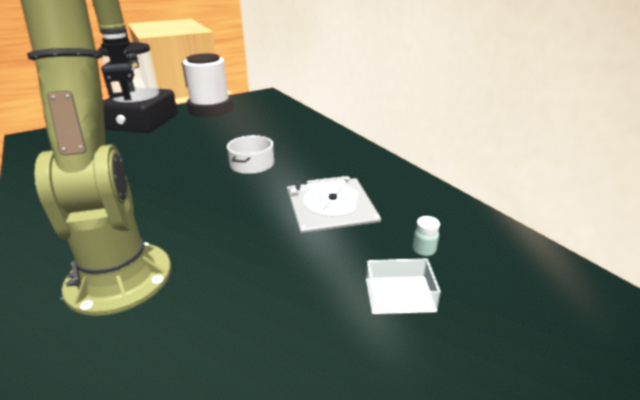

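View pics/wrist0.png

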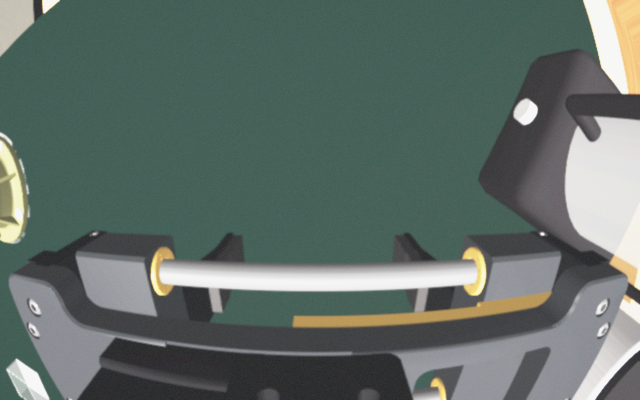

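The scene view shows the carrier around (314,233), the hub at (309,214), the bar at about (320,243), and the knob at about (355,232). The flat seems to be at the disc's left, near (283,232). The jar is at (224,172), the tub at (260,145) and the dish at (465,318). I'll zoom in.

```bash
cat > h.py <<'E'
import numpy as np,cv2
from bench import ctrl
from scipy.spatial.transform import Rotation as R
def ray(n,uv,c=None):
    c=c or ctrl.calibration(n)
    Rm=R.from_rotvec(c['rvec']).as_matrix();C=-Rm.T@c['tvec']
    x=(uv[0]-c['cx'])/c['fx'];y=(uv[1]-c['cy'])/c['fy']
    if n=='wrist':
        r=np.hypot(x,y);d=np.array([x/r*np.sin(r),y/r*np.sin(r),np.cos(r)]) if r>0 else np.array([0,0,1.])
    else: d=np.array([x,y,1.])
    return C,Rm.T@d
def onz(n,uv,z,c=None):
    C,d=ray(n,uv,c);return C+d*(z-C[2])/d[2]
def proj(n,P,c=None):
    c=c or ctrl.calibration(n)
    p=R.from_rotvec(c['rvec']).apply(np.atleast_2d(P))+c['tvec']
    if n=='wrist':
        r=np.hypot(p[:,0],p[:,1]);th=np.arctan2(r,p[:,2]);q=p[:,:2]/r[:,None]*th[:,None]
    else:q=p[:,:2]/p[:,2:]
    return q*[c['fx'],c['fy']]+[c['cx'],c['cy']]
E
python3 - <<'E'
from h import *
im=cv2.imread('pics/scene0.png')
cv2.imwrite('pics/z1.png',cv2.resize(im[180:285,245:385],None,fx=5.6,fy=5.6,interpolation=cv2.INTER_CUBIC))
im=cv2.imread('pics/side0.png')
cv2.imwrite('pics/z2.png',cv2.resize(im[165:240,280:390],None,fx=7,fy=7,interpolation=cv2.INTER_CUBIC))
for uv in [(309,212)]: print(onz('scene',uv,.045))
print(onz('side',(333,196),.045))
for nm,uv,z in [('jar',(224,158),.08),('tub',(260,150),.02),('dish',(465,300),.06)]: print(nm,onz('scene',uv,z))
E
```

```text
[ 0.55632668 -0.0238985   0.045     ]
[ 0.56117276 -0.02434336  0.045     ]
jar [ 0.64107539 -0.29701028  0.08      ]
tub [ 0.50384973 -0.36432199  0.02      ]
dish [0.46847542 0.35429773 0.06      ]
```

View pics/z1.png

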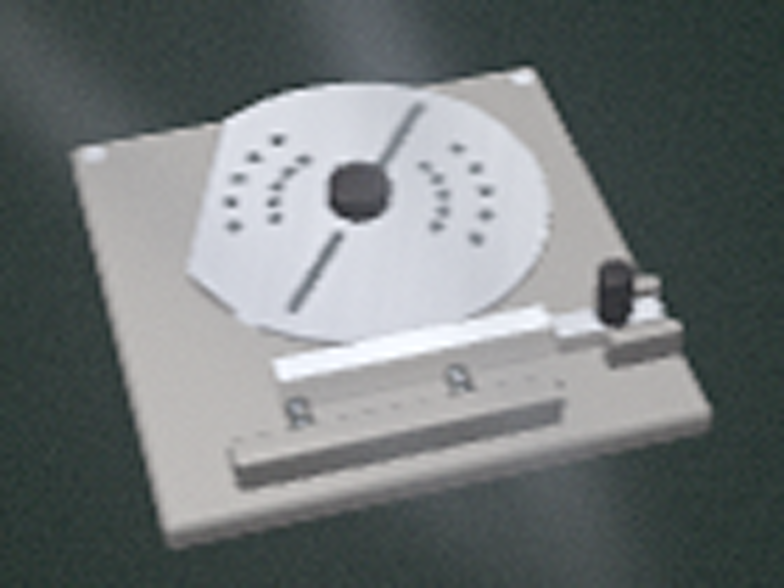

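View pics/z2.png

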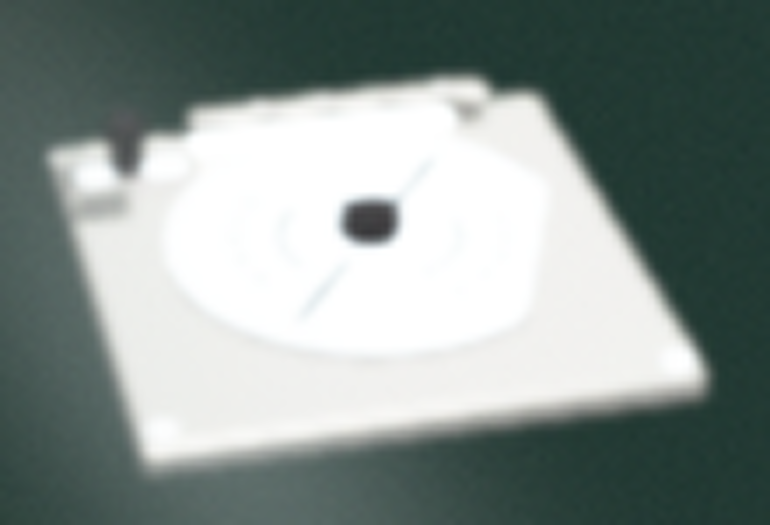

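Run:
```python
from h import *
from scipy.optimize import least_squares
z1=lambda p:(np.array(p)+.5)/5.6-.5+[245,180]
z2=lambda p:(np.array(p)+.5)/7-.5+[280,165]
# carrier frame corners; scene: knob side = -x (bolt slides +x toward bar)
sc=[(75,150),(533,70),(712,412),(165,530)]
for p in sc: print(onz('scene',z1(p),.014))
sd=[(540,95),(708,375),(148,458),(50,155)]
for p in sd: print(onz('side',z2(p),.014))
L=np.array([[.11,-.095,.014],[-.11,-.095,.014],[-.11,.135,.014],[.11,.135,.014]])
obs1=np.array([z1(p) for p in sc]);
obs2=np.array([z2(p) for p in sd]); L2=L[[3,0,1,2]]
c1,c2=ctrl.calibration('scene'),ctrl.calibration('side')
def W(q,L): 
    c,s=np.cos(q[2]),np.sin(q[2]);return np.c_[q[0]+c*L[:,0]-s*L[:,1],q[1]+s*L[:,0]+c*L[:,1],L[:,2]]
for w1,w2 in [(1,1),(1,0),(0,1)]:
    f=lambda q:np.r_[w1*(proj('scene',W(q,L),c1)-obs1).ravel(),w2*(proj('side',W(q,L2),c2)-obs2).ravel()]
    best=min((least_squares(f,[.56,-.02,y]) for y in (0,1.57,3.14,-1.57)),key=lambda r:r.cost)
    print(best.x,best.cost,best.fun.round(1))
q=best.x if 0 else None
kn=onz('scene',z1((617,268)),.052);print('knob',kn, onz('side',z2((122,118)),.052))
# flat ends
for zt in (.027,.0315,.036):print('flat',zt,onz('scene',z1((226,122)),zt),onz('scene',z1((188,272)),zt),onz('scene',z1((358,192)),zt+.006))
print('bar edge',onz('scene',z1((273,358)),.035),onz('scene',z1((545,306)),.035))
```

```text
[ 0.62992502 -0.14436567  0.014     ]
[ 0.42649743 -0.07226394  0.014     ]
[0.50053214 0.13975921 0.014     ]
[0.70627544 0.06718548 0.014     ]
[0.7116512  0.06825366 0.014     ]
[ 0.63396457 -0.14629706  0.014     ]
[ 0.4270117  -0.07757616  0.014     ]
[0.50123233 0.13963212 0.014     ]
[ 0.55980428 -0.02259799  5.9449534 ] 3.972717462498188 [-1.6 -0.6 -0.2 -0.9  0.3  0.5 -0.6  0.8 -0.8  0.3  0.   0.6 -1.2 -0.1
 -0.4 -0.2]
[ 0.55850498 -0.02228253 -0.34173436] 1.9454676974762624 [-1.  -0.9  0.4 -1.   0.8  0.5 -0.3  0.5 -0.   0.  -0.   0.  -0.  -0.
 -0.  -0. ]
[ 0.56187009 -0.02260912 -0.33459717] 0.5470800939321431 [-0.  -0.  -0.  -0.  -0.   0.  -0.   0.  -0.5  0.1  0.7  0.3 -0.3 -0.2
  0.1 -0.3]
knob [0.50638384 0.08415125 0.052     ] [0.51164466 0.09113198 0.052     ]
flat 0.027 [ 0.57187444 -0.10861745  0.027     ] [ 0.63493539 -0.03511285  0.027     ] [ 0.55357975 -0.03031039  0.033     ]
flat 0.0315 [ 0.57448223 -0.10387441  0.0315    ] [ 0.63708794 -0.03090044  0.0315    ] [ 0.55634624 -0.02609204  0.0375    ]
flat 0.036 [ 0.57709002 -0.09913137  0.036     ] [ 0.63924049 -0.02668803  0.036     ] [ 0.55911273 -0.0218737   0.042     ]
bar edge [0.63631701 0.03312346 0.035     ] [0.53183249 0.07143158 0.035     ]
```

```bash
cat >> h.py <<'E'
SP=np.array([.560,-.0225]);YAW=-.340
def c2w(xy,sp=None,yaw=None):
    sp=SP if sp is None else sp; yaw=YAW if yaw is None else yaw
    c,s=np.cos(yaw),np.sin(yaw);return sp+np.array([c*xy[0]-s*xy[1],s*xy[0]+c*xy[1]])
def w2c(xy):
    d=np.array(xy[:2])-SP;c,s=np.cos(YAW),np.sin(YAW);return np.array([c*d[0]+s*d[1],-s*d[0]+c*d[1]])
def st():
    s=ctrl.get_state();Rm=R.from_rotvec(s['tool_rot']).as_matrix()
    print('t',round(s['time'],2),'p',s['position'].round(4),'F',s['ft_force'].round(2),'g',round(s['grip_width'],3));return s,Rm
E
python3 - <<'E'
from h import *
s,Rm=st();print(Rm.round(3))
c=ctrl.calibration('wrist');Rc=R.from_rotvec(c['rvec']).as_matrix();C=-Rc.T@c['tvec'];print('cam in tool',Rm.T@(C-s['position']),(Rm.T@Rc.T).round(2))
a=np.deg2rad(-145);t=np.r_[c2w(.048*np.array([np.cos(a),np.sin(a)])),.14]
print(t,Rm.T@(t-s['position']))
E
```

```text
t 0.15 p [0.1869 0.6221 0.2327] F [ 0.49 -0.1  -0.57] g 0.995
[[-0.958  0.288 -0.   ]
 [ 0.288  0.958 -0.001]
 [-0.    -0.001 -1.   ]]
cam in tool [ 0.07330638  0.00088726 -0.15111892] [[ 0.   -0.97 -0.26]
 [ 1.    0.    0.  ]
 [ 0.   -0.26  0.97]]
[ 0.51375009 -0.03534313  0.14      ] [-0.5021394  -0.53552667  0.09354783]
```

>>> servo_tool --series '[{"travel":[-0.037,-0.03,0]},{"travel":[-0.037,-0.03,0]},{"travel":[-0.037,-0.03,0]},{"travel":[-0.037,-0.03,0]},{"travel":[-0.037,-0.03,0]}]' --claw 0.0 --squeeze 20

```text
$.series[0]: bad value
```

>>> servo_tool --series '[{"travel":[-0.037,-0.03,0]},{"travel":[-0.037,-0.03,0]},{"travel":[-0.037,-0.03,0]},{"travel":[-0.037,-0.03,0]},{"travel":[-0.037,-0.03,0]}]'

```text
$.series[0]: bad value
```

>>> servo_tool --series '[{"travel":[-0.037,-0.03,0]},{"travel":[-0.037,-0.03,0]},{"travel":[-0.037,-0.03,0]},{"travel":[-0.037,-0.03,0]},{"travel":[-0.037,-0.03,0]}]'

```text
$.series[0]: bad value
```

>>> servo_tool --series '[{"travel":[-0.037,-0.03,0]},{"travel":[-0.037,-0.03,0]},{"travel":[0,0,0]}]'

```text
$.series[0]: bad value
```

Run:
```python
from h import *
s,Rm=st();np.save('wc1.npy',ctrl.calibration('wrist'),allow_pickle=True)
cv2.imwrite("pics/w1.png",ctrl.get_image('wrist')[:,:,::-1]);print(s['tool_rot'],s['joint_positions'].round(2))
```

```text
t 0.15 p [0.1869 0.6221 0.2327] F [ 0.49 -0.1  -0.57] g 0.995
[-4.56656484e-01 -3.10809231e+00  2.29185463e-03] [-1.26  0.32 -0.07  1.45  0.02  1.37 -0.06]
```

View pics/w1.png

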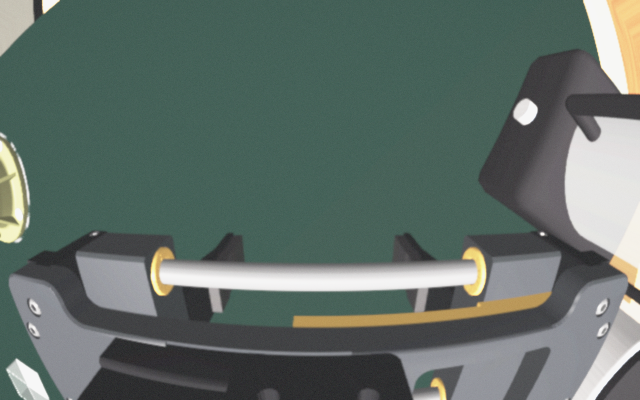

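The arm did not move: the rows were refused, probably because they need "angular" too. I'll add it.

>>> servo_tool --series '[{"travel":[-0.037,-0.03,0],"angular":[0,0,0]},{"travel":[-0.037,-0.03,0],"angular":[0,0,0]},{"travel":[-0.037,-0.03,0],"angular":[0,0,0]},{"travel":[-0.037,-0.03,0],"angular":[0,0,0]},{"travel":[-0.037,-0.03,0],"angular":[0,0,0]}]' --claw 0.0 --squeeze 20

```text
time: 0.7
position: [0.3218, 0.4239, 0.2335]
tool_rot: [0.456, 3.108, 0.0]
ft_force: [0.5, 0.5, 0.1]
grip_width: 0.633
```

>>> servo_tool --series '[{"travel":[-0.037,-0.03,0],"angular":[0,0,0]},{"travel":[-0.037,-0.03,0],"angular":[0,0,0]},{"travel":[-0.037,-0.03,0],"angular":[0,0,0]},{"travel":[-0.037,-0.03,0],"angular":[0,0,0]},{"travel":[-0.037,-0.03,0],"angular":[0,0,0]}]'

```text
time: 1.2
position: [0.4558, 0.227, 0.2337]
tool_rot: [0.457, 3.108, 0.001]
ft_force: [0.5, 0.6, 0.3]
grip_width: 0.171
```

>>> servo_tool --series '[{"travel":[-0.037,-0.03,0],"angular":[0,0,0]},{"travel":[-0.037,-0.03,0],"angular":[0,0,0]},{"travel":[-0.037,-0.03,0],"angular":[0,0,0]},{"travel":[-0.037,-0.03,0],"angular":[0,0,0]},{"travel":[-0.037,-0.03,0],"angular":[0,0,0]}]'

```text
time: 1.7
position: [0.5899, 0.0303, 0.2337]
tool_rot: [0.456, 3.108, 0.001]
ft_force: [1.1, -0.7, 0.9]
grip_width: 0.004
```

>>> servo_tool --series '[{"travel":[-0.037,-0.03,0],"angular":[0,0,0]},{"travel":[-0.037,-0.03,0],"angular":[0,0,0]},{"travel":[0,0,0],"angular":[0,0,0]},{"travel":[0,0,0],"angular":[0,0,0]}]'

```text
time: 2.1
position: [0.6426, -0.0484, 0.2327]
tool_rot: [-0.461, -3.106, 0.001]
ft_force: [0.3, 0.7, 0.0]
grip_width: 0.003
```

Run:
```python
from h import *
s,Rm=st();np.save('wc1.npy',ctrl.calibration('wrist'),allow_pickle=True)
cv2.imwrite("pics/w2.png",ctrl.get_image('wrist')[:,:,::-1]);print(s['tool_rot'],s['joint_positions'].round(2))
```

```text
t 2.1 p [ 0.6426 -0.0484  0.2327] F [0.33 0.67 0.02] g 0.003
[-4.61247882e-01 -3.10627178e+00  1.14964328e-03] [-0.38  0.33  0.53  1.48 -0.17  1.37  1.44]
```

View pics/w2.png

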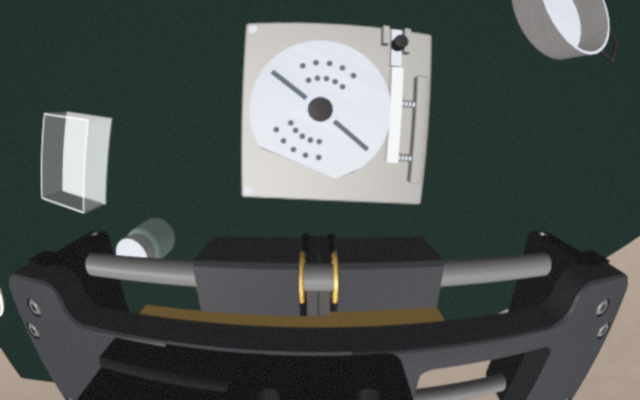

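The wrist view shows the plate corners at (247,24), (431,35), (421,203), (243,195), the hub at (320,109), the flat running from (260,148) to (338,178), and the knob top at (400,43). Next I'll fit these.

Run:
```python
from h import *
from scipy.optimize import least_squares
c=np.load('wc1.npy',allow_pickle=True).item()
im=cv2.imread('pics/w2.png');cv2.imwrite('pics/w2z.png',cv2.resize(im[10:215,230:445],None,fx=2.9,fy=2.9,interpolation=cv2.INTER_CUBIC))
L=np.array([[.11,-.095,.014],[-.11,-.095,.014],[-.11,.135,.014],[.11,.135,.014]])
obs=np.array([(243,195),(247,24),(431,35),(421,203)])
def W(q,L):
    cc,s=np.cos(q[2]),np.sin(q[2]);return np.c_[q[0]+cc*L[:,0]-s*L[:,1],q[1]+s*L[:,0]+cc*L[:,1],L[:,2]]
r=least_squares(lambda q:(proj('wrist',W(q,L),c)-obs).ravel(),[.56,-.02,-.34]);print(r.x,r.fun.round(1))
for z in (.027,.0315,.036):
    h=onz('wrist',(320,109),z+.012,c);a=onz('wrist',(260,148),z,c);b=onz('wrist',(338,178),z,c)
    d=b-a;n=np.array([d[1],-d[0]])/np.hypot(*d[:2]);n=n if n@((a+b)[:2]/2-h[:2])>0 else -n
    print(z,h.round(4),a.round(4),b.round(4),'len',np.hypot(*d[:2]),'ang',np.arctan2(n[1],n[0]),'disc',np.arctan2(n[1],n[0])-np.pi/2-r.x[2],'dist',n@(a[:2]-h[:2]))
print('knob',onz('wrist',(400,42),.052,c),'bar',onz('wrist',(390,68),.035,c),onz('wrist',(387,161),.035,c))
```

```text
[ 0.55856015 -0.01882996 -0.33283915] [-1.5  2.3 -1.1 -2.1  1.8 -1.7  1.1  1.4]
0.027 [ 0.5585 -0.0198  0.039 ] [ 0.5802 -0.0992  0.027 ] [ 0.6408 -0.0225  0.027 ] len 0.09773072172049072 ang -0.6695451657786182 disc -1.9075023430483196 dist 0.0662577300537131
0.0315 [ 0.5587 -0.0199  0.0435] [ 0.5801 -0.0982  0.0315] [ 0.64   -0.0226  0.0315] len 0.09649874040522542 ang -0.669545165778618 disc -1.9075023430483191 dist 0.06541579732303138
0.036 [ 0.5588 -0.02    0.048 ] [ 0.58   -0.0973  0.036 ] [ 0.6391 -0.0226  0.036 ] len 0.09526675908996007 ang -0.6695451657786182 disc -1.9075023430483196 dist 0.06457386459234975
knob [0.50936215 0.08560914 0.052     ] bar [0.53359752 0.0702066  0.035     ] [0.6360875  0.03731908 0.035     ]
```

View pics/w2z.png

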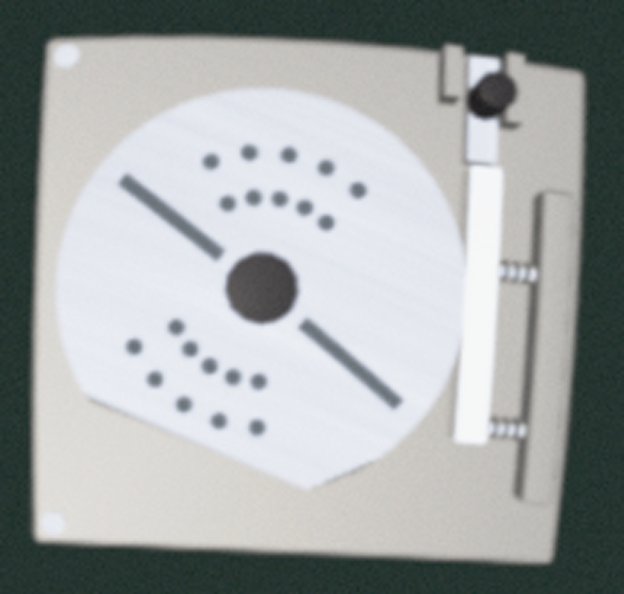

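```bash
sed -i 's/^SP=.*/SP=np.array([.559,-.021]);YAW=-.337/' h.py
cat >> h.py <<'E'
def to(t):
    s,Rm=st();d=Rm.T@(np.array(t)-s['position']);print('delta tool',d.round(4));return d
def pol(deg,r=.048):
    a=np.deg2rad(deg);return c2w(r*np.array([np.cos(a),np.sin(a)]))
E
python3 - <<'E'
from h import *
to(np.r_[pol(-150),.060])
E
```

```text
t 2.15 p [ 0.6424 -0.0464  0.233 ] F [-1.13  0.4   0.16] g 0.007
delta tool [ 0.1296 -0.0219  0.1731]
```

>>> servo_tool --series '[{"travel":[0.026,-0.0044,0.03],"angular":[0,0,0]},{"travel":[0.026,-0.0044,0.03],"angular":[0,0,0]},{"travel":[0.026,-0.0044,0.03],"angular":[0,0,0]},{"travel":[0.026,-0.0044,0.03],"angular":[0,0,0]},{"travel":[0.026,-0.0044,0.03],"angular":[0,0,0]}]'

```text
time: 2.65
position: [0.5103, -0.0279, 0.0828]
tool_rot: [0.451, 3.108, 0.003]
ft_force: [0.3, -0.4, -0.3]
grip_width: 0.005
```

>>> servo_tool --series '[{"travel":[0,0,0.015],"angular":[0,0,0]},{"travel":[0,0,0],"angular":[0,0,0]},{"travel":[0,0,0],"angular":[0,0,0]}]'

```text
time: 2.95
position: [0.5125, -0.0291, 0.0695]
tool_rot: [0.453, 3.107, 0.001]
ft_force: [0.4, 0.2, 1.0]
grip_width: 0.009
```

>>> servo_tool --series '[{"travel":[0,0,0],"angular":[0,0,0]}]'

```text
time: 3.05
position: [0.5135, -0.0298, 0.0701]
tool_rot: [0.454, 3.106, 0.001]
ft_force: [0.1, -0.1, -0.2]
grip_width: 0.006
```

Run:
```python
from h import *
to(np.r_[pol(-150),.050])
```

```text
t 3.05 p [ 0.5135 -0.0298  0.0701] F [ 0.15 -0.1  -0.16] g 0.006
delta tool [ 0.0016 -0.0006  0.0201]
```

>>> servo_tool --series '[{"travel":[0.0015,0,0.01],"angular":[0,0,0]},{"travel":[0,0,0.008],"angular":[0,0,0]},{"travel":[0,0,0],"angular":[0,0,0]},{"travel":[0,0,0.001],"angular":[0,0,0]}]'

```text
time: 3.45
position: [0.5103, -0.0303, 0.0492]
tool_rot: [-0.457, -3.108, 0.0]
ft_force: [0.3, -0.2, 1.0]
grip_width: 0.006
```

>>> servo_tool --series '[{"travel":[0,0,0.001],"angular":[0,0,0]},{"travel":[0,0,0.001],"angular":[0,0,0]},{"travel":[0,0,0],"angular":[0,0,0]}]'

```text
time: 3.75
position: [0.5105, -0.0301, 0.0475]
tool_rot: [0.457, 3.108, 0.0]
ft_force: [0.5, 0.4, -0.2]
grip_width: 0.008
```

>>> servo_tool --series '[{"travel":[0,0,0.001],"angular":[0,0,0]},{"travel":[0,0,0],"angular":[0,0,0]}]'

```text
time: 3.95
position: [0.5104, -0.0301, 0.0465]
tool_rot: [0.457, 3.108, 0.0]
ft_force: [-0.6, 0.5, -0.1]
grip_width: 0.005
```

>>> servo_tool --series '[{"travel":[0,0,0.001],"angular":[0,0,0]},{"travel":[0,0,0],"angular":[0,0,0]}]'

```text
time: 4.15
position: [0.5105, -0.0301, 0.046]
tool_rot: [-0.457, -3.108, -0.001]
ft_force: [-2.0, 1.2, 5.4]
grip_width: 0.005
```

>>> servo_tool --series '[{"travel":[0,0,0],"angular":[0,0,0]}]'

```text
time: 4.25
position: [0.5105, -0.0301, 0.046]
tool_rot: [-0.457, -3.108, -0.0]
ft_force: [-1.5, 0.4, 4.9]
grip_width: 0.006
```

Run:
```python
from h import *
s,Rm=st();p=w2c(s['position']);a0=np.rad2deg(np.arctan2(p[1],p[0]));print(a0,np.hypot(*p))
A=np.arange(-152,-20,4);P=np.array([pol(a) for a in A]);D=np.diff(P,axis=0)
T=np.c_[D,np.zeros(len(D))]@Rm
for a,t in zip(A,T):print(a,(t*1e3).round(1))
```

```text
t 4.25 p [ 0.5105 -0.0301  0.046 ] F [-1.52  0.39  4.9 ] g 0.006
-150.08032370728552 0.049325438114245605
-152 [-1.5 -3.  -0. ]
-148 [-1.7 -2.9 -0. ]
-144 [-1.9 -2.7 -0. ]
-140 [-2.1 -2.6 -0. ]
-136 [-2.3 -2.4 -0. ]
-132 [-2.5 -2.3 -0. ]
-128 [-2.6 -2.1 -0. ]
-124 [-2.8 -1.9 -0. ]
-120 [-2.9 -1.7 -0. ]
-116 [-3.  -1.5 -0. ]
-112 [-3.1 -1.3 -0. ]
-108 [-3.2 -1.1 -0. ]
-104 [-3.2 -0.8 -0. ]
-100 [-3.3 -0.6 -0. ]
-96 [-3.3 -0.4 -0. ]
-92 [-3.3 -0.2 -0. ]
-88 [-3.3  0.1 -0. ]
-84 [-3.3  0.3 -0. ]
-80 [-3.3  0.5 -0. ]
-76 [-3.3  0.8 -0. ]
-72 [-3.2  1.   0. ]
-68 [-3.1  1.2  0. ]
-64 [-3.   1.4  0. ]
-60 [-2.9  1.6  0. ]
-56 [-2.8  1.8  0. ]
-52 [-2.7  2.   0. ]
-48 [-2.5  2.2  0. ]
-44 [-2.4  2.4  0. ]
-40 [-2.2  2.5  0. ]
-36 [-2.   2.7  0. ]
-32 [-1.8  2.8  0. ]
-28 [-1.6  2.9  0. ]
```

>>> servo_tool --series '[{"travel":[0,0,0.0002],"angular":[0,0,0]},{"travel":[-0.0016,-0.0029,0],"angular":[0,0,0]},{"travel":[-0.0018,-0.0028,0],"angular":[0,0,0]},{"travel":[-0.002,-0.0027,0],"angular":[0,0,0]},{"travel":[-0.0022,-0.0025,0],"angular":[0,0,0]}]'

```text
time: 4.75
position: [0.5147, -0.0412, 0.0459]
tool_rot: [-0.455, -3.108, -0.004]
ft_force: [-2.3, 3.5, 5.9]
grip_width: 0.008
```

Run:
```python
from h import *
s,Rm=st();p=w2c(s['position']);print(np.rad2deg(np.arctan2(p[1],p[0])),np.hypot(*p))
im=ctrl.get_image('scene')[:,:,::-1]
cv2.imwrite('pics/s3.png',cv2.resize(im[180:285,245:385],None,fx=5.6,fy=5.6,interpolation=cv2.INTER_CUBIC))
```

```text
t 4.75 p [ 0.5147 -0.0412  0.0459] F [-2.28  3.47  5.91] g 0.008
-136.19703803834417 0.04867955362649199
```

View pics/s3.png

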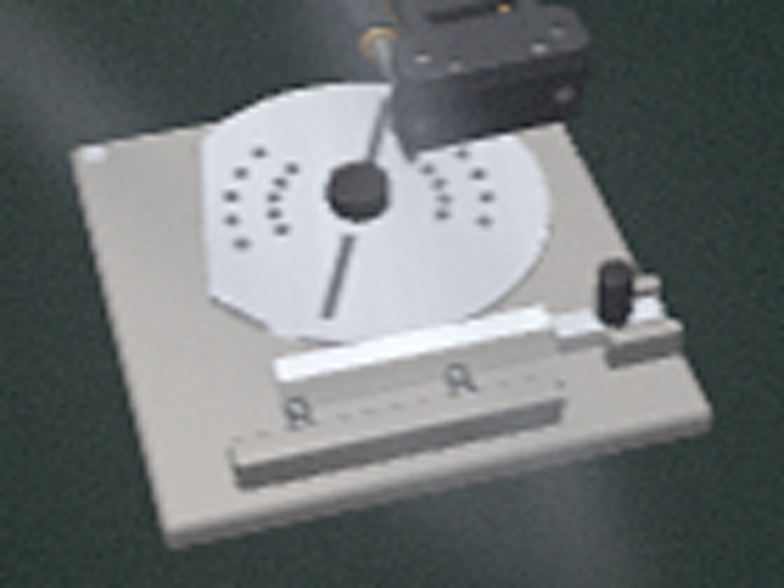

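The disc is following: the slot has turned about 14° and the force is about 7 N. I'll continue the arc.

>>> servo_tool --series '[{"travel":[-0.0024,-0.0023,0.0001],"angular":[0,0,0]},{"travel":[-0.0025,-0.0022,0],"angular":[0,0,0]},{"travel":[-0.0027,-0.002,0],"angular":[0,0,0]},{"travel":[-0.0028,-0.0018,0],"angular":[0,0,0]},{"travel":[-0.0029,-0.0016,0],"angular":[0,0,0]}]'

```text
time: 5.3
position: [0.5245, -0.0547, 0.0458]
tool_rot: [-0.455, -3.108, -0.003]
ft_force: [-3.6, 2.7, 6.4]
grip_width: 0.003
```

Run:
```python
from h import *
s,Rm=st();p=w2c(s['position']);print(np.rad2deg(np.arctan2(p[1],p[0])),np.hypot(*p))
```

```text
t 5.3 p [ 0.5245 -0.0547  0.0458] F [-3.64  2.72  6.39] g 0.003
-116.36466292693564 0.04826378709452026
```

>>> servo_tool --series '[{"travel":[-0.003,-0.0014,0],"angular":[0,0,0]},{"travel":[-0.0031,-0.0012,0],"angular":[0,0,0]},{"travel":[-0.0032,-0.001,0],"angular":[0,0,0]},{"travel":[-0.0033,-0.0007,0],"angular":[0,0,0]},{"travel":[-0.0033,-0.0005,0],"angular":[0,0,0]}]'

```text
time: 5.8
position: [0.538, -0.0646, 0.0458]
tool_rot: [-0.456, -3.107, -0.002]
ft_force: [-3.5, 0.6, 7.3]
grip_width: 0.005
```

>>> servo_tool --series '[{"travel":[-0.0033,-0.0003,0],"angular":[0,0,0]},{"travel":[-0.0033,0,0],"angular":[0,0,0]},{"travel":[-0.0033,0.0002,0],"angular":[0,0,0]},{"travel":[-0.0033,0.0004,0],"angular":[0,0,0]},{"travel":[-0.0033,0.0006,0],"angular":[0,0,0]}]'

```text
time: 6.3
position: [0.5538, -0.0693, 0.0457]
tool_rot: [-0.457, -3.107, -0.0]
ft_force: [-4.0, 0.5, 6.8]
grip_width: 0.001
```

Run:
```python
from h import *
s,Rm=st();p=w2c(s['position']);print(np.rad2deg(np.arctan2(p[1],p[0])),np.hypot(*p))
im=ctrl.get_image('scene')[:,:,::-1]
cv2.imwrite('pics/s4.png',cv2.resize(im[180:285,245:385],None,fx=5.6,fy=5.6,interpolation=cv2.INTER_CUBIC))
```

```text
t 6.3 p [ 0.5538 -0.0693  0.0457] F [-3.99  0.49  6.82] g 0.001
-76.81163694398472 0.04854943811374166
```

View pics/s4.png

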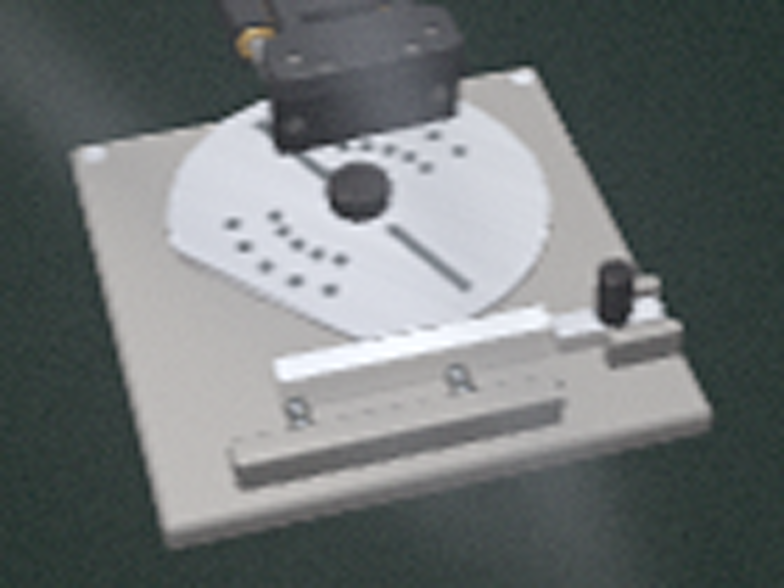

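```bash
cat >> h.py <<'E'
def ang(cam,p,q,z=.035,c=None):
    a=onz(cam,p,z,c);b=onz(cam,q,z,c);d=(b-a)[:2];n=np.array([d[1],-d[0]])/np.hypot(*d)
    if n@((a+b)[:2]/2-SP)<0:n=-n
    x=np.arctan2(n[1],n[0])-np.pi/2-YAW
    return np.rad2deg((x+np.pi)%(2*np.pi)-np.pi),np.hypot(*d),n@(a[:2]-SP)
z1=lambda p:(np.array(p)+.5)/5.6-.5+[245,180]
E
python3 - <<'E'
from h import *
print(ang('scene',z1((226,122)),z1((188,272))),ang('scene',z1((168,240)),z1((362,337))))
# slot line: angle relative to flat from first and now
def la(p,q):
    d=onz('scene',z1(q),.035)-onz('scene',z1(p),.035);return np.rad2deg(np.arctan2(d[1],d[0]))%180
print(la((290,310),(422,105)),la((465,287),(262,122)),'bar',la((273,358),(545,306)))
E
```

```text
(np.float64(-111.31822117380668), np.float64(0.09560544292227413), np.float64(0.06484990054580474)) (np.float64(-50.34975189648491), np.float64(0.09859971982209675), np.float64(0.062332311146200525))
32.490471639669835 95.01847030367225 bar 159.86508144255862
```

>>> servo_tool --series '[{"travel":[-0.0033,0.0009,0],"angular":[0,0,0]},{"travel":[-0.0032,0.0011,0],"angular":[0,0,0]},{"travel":[-0.0031,0.0013,0],"angular":[0,0,0]},{"travel":[-0.003,0.0015,0],"angular":[0,0,0]},{"travel":[-0.0029,0.0017,0],"angular":[0,0,0]}]'

```text
time: 6.85
position: [0.5707, -0.0682, 0.0458]
tool_rot: [-0.457, -3.107, 0.001]
ft_force: [-3.3, -0.6, 7.2]
grip_width: 0.005
```

>>> servo_tool --series '[{"travel":[-0.0028,0.0019,0],"angular":[0,0,0]},{"travel":[-0.0026,0.0021,0],"angular":[0,0,0]},{"travel":[-0.0025,0.0023,0],"angular":[0,0,0]},{"travel":[-0.0023,0.0024,0],"angular":[0,0,0]}]'

```text
time: 7.25
position: [0.5836, -0.0632, 0.046]
tool_rot: [0.458, 3.107, -0.002]
ft_force: [-2.4, -1.5, 6.1]
grip_width: 0.0
```

Run:
```python
from h import *
s,Rm=st();p=w2c(s['position']);print(np.rad2deg(np.arctan2(p[1],p[0])),np.hypot(*p))
im=ctrl.get_image('scene')[:,:,::-1]
cv2.imwrite('pics/s5.png',cv2.resize(im[180:285,245:385],None,fx=5.6,fy=5.6,interpolation=cv2.INTER_CUBIC))
```

```text
t 7.25 p [ 0.5836 -0.0632  0.046 ] F [-2.36 -1.52  6.14] g 0.0
-40.404578634314305 0.048858248207520646
```

View pics/s5.png

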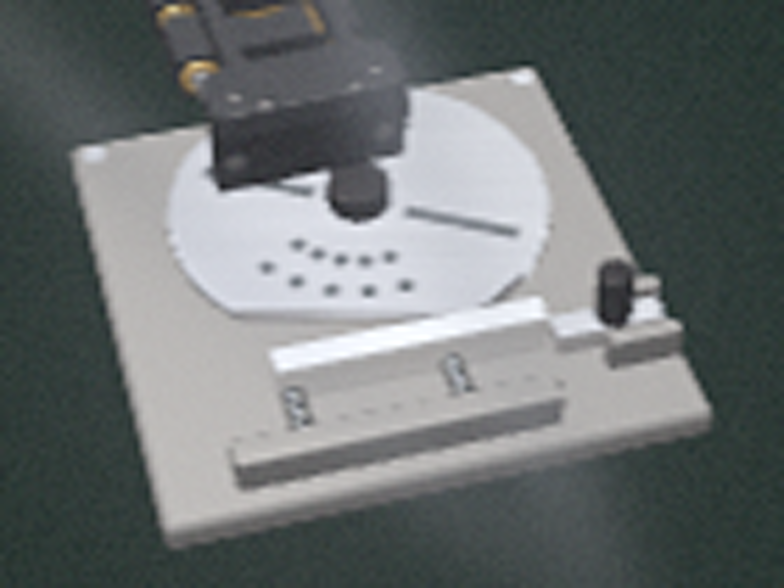

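Run:
```python
from h import *
print(ang('scene',z1((235,312)),z1((493,304))))
def la(p,q):
    d=onz('scene',z1(q),.035)-onz('scene',z1(p),.035);return np.rad2deg(np.arctan2(d[1],d[0]))%180
print(la((518,232),(210,175)), la((518,232),(405,210)))
im=cv2.imread('pics/s5.png');cv2.imwrite('pics/s5z.png',im[180:400,180:600].repeat(1,0))
```

```text
(np.float64(-13.267046129324445), np.float64(0.10318771902980475), np.float64(0.06121606591166055))
129.58004076302592 128.81326856838973
```

>>> servo_tool --series '[{"travel":[-0.0021,0.0026,0.0001],"angular":[0,0,0]},{"travel":[-0.0019,0.0028,0],"angular":[0,0,0]},{"travel":[-0.0013,0.0021,0],"angular":[0,0,0]},{"travel":[0,0,0],"angular":[0,0,0]},{"travel":[0,0,0],"angular":[0,0,0]}]'

```text
time: 7.8
position: [0.5919, -0.0571, 0.0461]
tool_rot: [0.457, 3.105, -0.001]
ft_force: [-0.0, -1.7, 5.8]
grip_width: 0.003
```

Run:
```python
from h import *
s,Rm=st();p=w2c(s['position']);print(np.rad2deg(np.arctan2(p[1],p[0])),np.hypot(*p))
im=ctrl.get_image('scene')[:,:,::-1]
cv2.imwrite('pics/s6.png',cv2.resize(im[180:285,245:385],None,fx=5.6,fy=5.6,interpolation=cv2.INTER_CUBIC))
```

```text
t 7.8 p [ 0.5919 -0.0571  0.0461] F [-0.02 -1.74  5.76] g 0.003
-28.415627305451878 0.0488468031163438
```

View pics/s6.png

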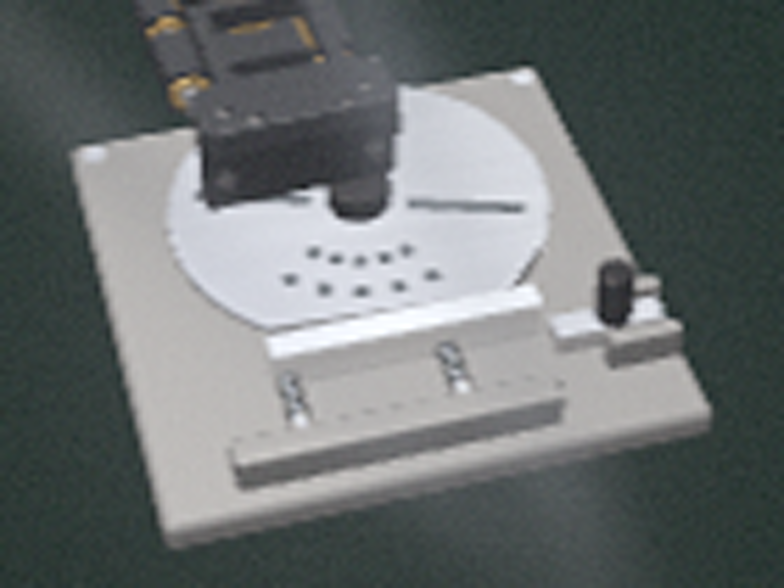

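Run:
```python
from h import *
def la(p,q):
    d=onz('scene',z1(q),.035)-onz('scene',z1(p),.035);return np.rad2deg(np.arctan2(d[1],d[0]))%180
print(la((523,208),(408,204)),la((523,208),(205,198)))
im=cv2.imread('pics/s6.png')
cv2.imwrite('pics/s6z.png',cv2.resize(im[180:380,240:580],None,fx=2.3,fy=2.3,interpolation=cv2.INTER_CUBIC))
for nm,pts in (('first',[(273,358),(545,306)]),('now',[(267,340),(540,288)])):
    print(nm,[w2c(onz('scene',z1(p),.035)).round(4) for p in pts])
```

```text
141.98505071519298 142.26983844152406
first [array([0.0551, 0.0766]), array([-0.0562,  0.0782])]
now [array([0.0551, 0.0665]), array([-0.0575,  0.0679])]
```

View pics/s6z.png

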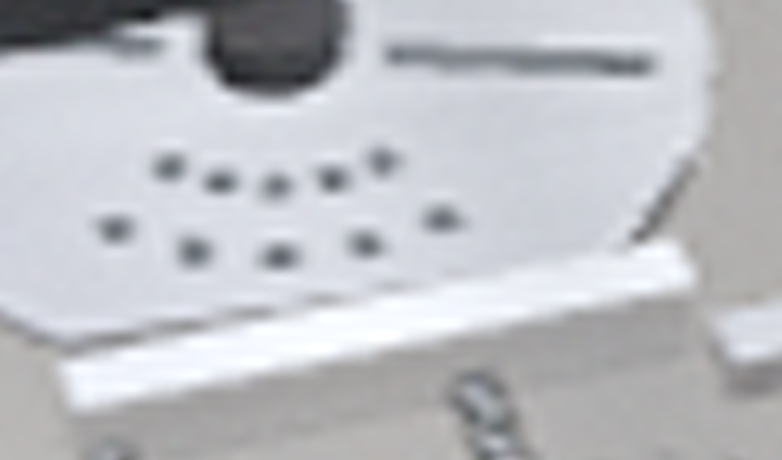

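```bash
cat >> h.py <<'E'
CS=ctrl.calibration('scene')
def barprof(im):
    g=cv2.cvtColor(im,cv2.COLOR_BGR2GRAY).astype(np.float32)
    ys=np.arange(.060,.105,.0002);out=[]
    for x in np.linspace(-.035,.045,17):
        P=np.array([np.r_[c2w((x,y)),.035] for y in ys]);uv=proj('scene',P,CS).astype(np.float32)
        out.append(cv2.remap(g,uv[:,:1],uv[:,1:],cv2.INTER_CUBIC).ravel())
    return ys,np.mean(out,0)
def baredge(im):
    ys,p=barprof(im);i=np.argmax(p);d=np.gradient(p);j=i+np.argmin(d[i:i+70]);w=slice(j-12,j+13)
    wt=np.clip(-d[w],0,None);return float((ys[w]*wt).sum()/wt.sum())
E
python3 - <<'E'
from h import *
f=cv2.imread('pics/scene0.png')
im=ctrl.get_image('scene')[:,:,::-1].copy();cv2.imwrite('pics/sc6.png',im)
a,b=baredge(f),baredge(im);print(a,b,'reading mm',14.5-(a-b)*1e3)
im3=np.zeros_like(f)
E
```

```text
0.08937389545643237 0.07653081221193561 reading mm 1.6569167555032394
```

>>> servo_tool --series '[{"travel":[-0.0007,0.0014,0],"angular":[0,0,0]},{"travel":[0,0,0],"angular":[0,0,0]},{"travel":[0,0,0],"angular":[0,0,0]}]'

```text
time: 8.2
position: [0.5928, -0.0563, 0.046]
tool_rot: [0.457, 3.105, -0.001]
ft_force: [0.5, -2.4, 5.2]
grip_width: 0.004
```

```bash
cat > rd.py <<'E'
from h import *
import sys
f=cv2.imread('pics/scene0.png')
im=ctrl.get_image('scene')[:,:,::-1].copy();cv2.imwrite(sys.argv[1],im)
a,b=baredge(f),baredge(im);print('reading mm',14.5-(a-b)*1e3);st()
E
python3 rd.py pics/sc7.png
```

```text
reading mm 0.6643592900369573
t 8.25 p [ 0.5928 -0.0563  0.046 ] F [-0.17 -2.15  5.16] g 0.007
```

>>> servo_tool --series '[{"travel":[-0.0004,0.0008,0],"angular":[0,0,0]},{"travel":[0,0,0],"angular":[0,0,0]},{"travel":[0,0,0],"angular":[0,0,0]}]'

```text
time: 8.55
position: [0.593, -0.056, 0.046]
tool_rot: [0.458, 3.106, -0.002]
ft_force: [-0.6, -2.8, 6.0]
grip_width: 0.009
```

```bash
python3 rd.py pics/sc8.png
```

```text
reading mm 0.6487158066154777
t 8.6 p [ 0.593 -0.056  0.046] F [ 0.04 -2.52  5.73] g 0.009
```

>>> servo_tool --series '[{"travel":[0,0,-0.004],"angular":[0,0,0]},{"travel":[0,0,-0.03],"angular":[0,0,0]},{"travel":[-0.0125,0.016,-0.033],"angular":[0,0,0]},{"travel":[-0.0125,0.016,-0.033],"angular":[0,0,0]},{"travel":[-0.0125,0.016,-0.033],"angular":[0,0,0]}]'

```text
time: 9.1
position: [0.642, -0.0182, 0.179]
tool_rot: [-0.456, -3.107, -0.001]
ft_force: [0.5, -0.3, 0.4]
grip_width: 0.005
```

>>> servo_tool --series '[{"travel":[0,0,0],"angular":[0,0,0]},{"travel":[0,0,0],"angular":[0,0,0]},{"travel":[0,0,0],"angular":[0,0,0]}]'

```text
time: 9.4
position: [0.6406, -0.0196, 0.1765]
tool_rot: [-0.457, -3.105, 0.001]
ft_force: [-0.2, 0.4, -1.0]
grip_width: 0.007
```

```bash
python3 rd.py pics/sc9.png
python3 - <<'E'
from h import *
st();np.save('wc2.npy',ctrl.calibration('wrist'),allow_pickle=True)
im=ctrl.get_image('wrist')[:,:,::-1]
cv2.imwrite("pics/w3.png",im)
E
```

```text
reading mm 0.5444422834772773
t 9.45 p [ 0.6404 -0.0197  0.1763] F [-0.59 -0.42  0.1 ] g 0.002
t 9.45 p [ 0.6404 -0.0197  0.1763] F [-0.59 -0.42  0.1 ] g 0.002
```

View pics/w3.png

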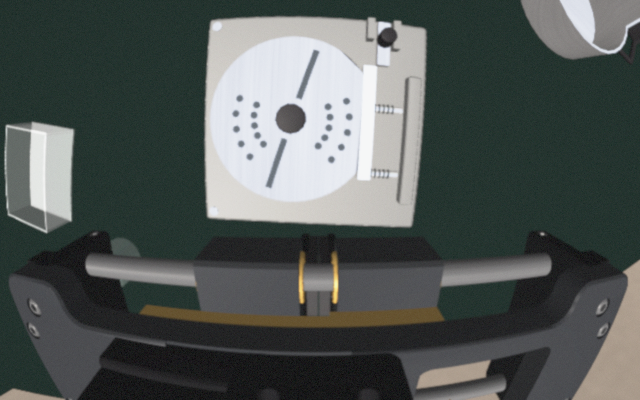

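Run:
```python
from h import *
im=cv2.imread('pics/w3.png')
cv2.imwrite('pics/w3z.png',cv2.resize(im[10:210,280:430],None,fx=3,fy=3,interpolation=cv2.INTER_CUBIC)[:600])
im=cv2.imread('pics/sc9.png')
cv2.imwrite('pics/sc9z.png',cv2.resize(im[210:260,285:355],None,fx=11,fy=11,interpolation=cv2.INTER_CUBIC))
```

```text
(no output)
```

View pics/w3z.png

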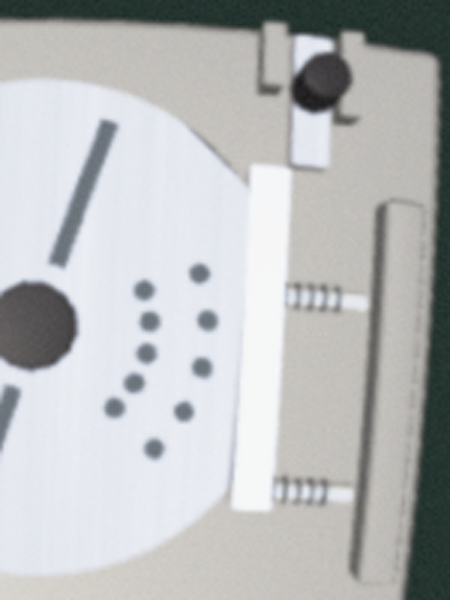

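View pics/sc9z.png

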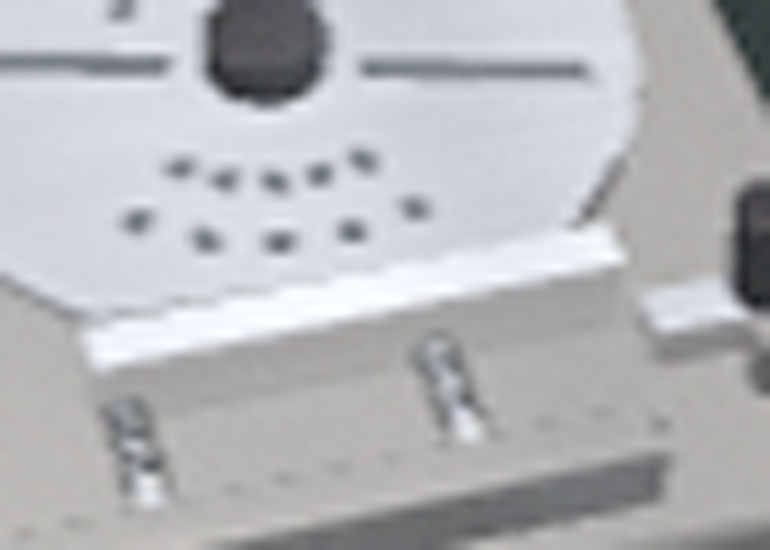

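Run:
```python
from h import *
def rect(imf,cf,z=.035,S=3000):
    im=cv2.imread(imf);c=np.load(cf,allow_pickle=True).item()
    g=np.arange(-.1,.1,1/S);X,Y=np.meshgrid(g,-g)
    cc,s=np.cos(YAW),np.sin(YAW)
    P=np.c_[SP[0]+cc*X.ravel()-s*Y.ravel(),SP[1]+s*X.ravel()+cc*Y.ravel(),np.full(X.size,z)]
    uv=proj('wrist',P,c).astype(np.float32).reshape(*X.shape,2)
    return cv2.remap(im,uv[...,0],uv[...,1],cv2.INTER_CUBIC)
a=rect('pics/w2.png','wc1.npy');b=rect('pics/w3.png','wc2.npy')
cv2.imwrite('pics/ra.png',a);cv2.imwrite('pics/rb.png',b);cv2.imwrite('pics/rab.png',cv2.resize(np.hstack([a,b]),(800,400)))
```

```text
(no output)
```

View pics/rab.png

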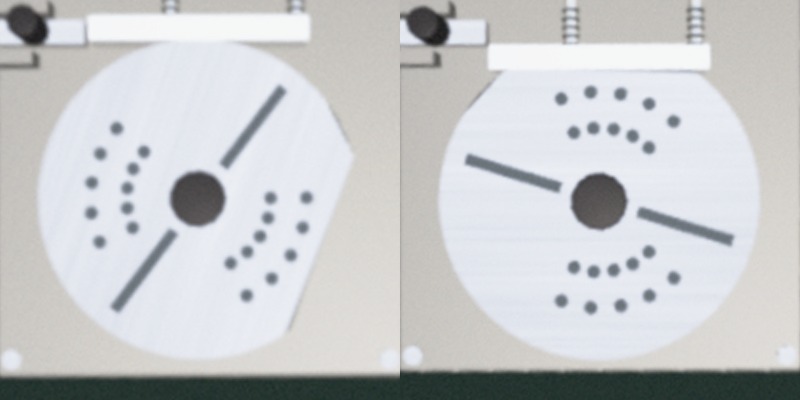

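Run:
```python
from h import *
a=cv2.imread('pics/ra.png',0);b=cv2.imread('pics/rb.png',0);n=a.shape[0];S=3000
def hub(g):
    m=(g[n//2-70:n//2+70,n//2-70:n//2+70]<110).astype(np.uint8)
    k,l,st_,ct=cv2.connectedComponentsWithStats(m);i=1+np.argmax(st_[1:,4]);return ct[i]+n//2-70
ha,hb=hub(a),hub(b);print(ha,hb)
# disc surface is at .035, hub top .047 -> use ECC on disc surface annulus
best=None
for d in range(100,118,3):
    t=np.deg2rad(-d) # image rot: CCW in carrier = CCW in image (y up)
    # W maps b coords -> a coords
    c_,s_=np.cos(np.deg2rad(d)),np.sin(np.deg2rad(d))
    M=np.array([[c_,-s_,0],[s_,c_,0]],np.float32);M[:,2]=ha-M[:,:2]@hb
    mask=np.zeros((n,n),np.uint8);cv2.circle(mask,tuple(int(v) for v in hb),185,255,-1);cv2.circle(mask,tuple(int(v) for v in hb),60,0,-1)
    try:cc,M2=cv2.findTransformECC(b,a,M.copy(),cv2.MOTION_EUCLIDEAN,(3,200,1e-7),mask,5)
    except cv2.error: continue
    if best is None or cc>best[0]:best=(cc,M2)
print(best[0],'rot',np.rad2deg(np.arctan2(best[1][1,0],best[1][0,0])))
for nm,g in(('a',a),('b',b)):
    e=cv2.Canny(g,30,90)
    print(nm,[ (l[0].tolist()) for l in cv2.HoughLinesP(e,1,np.pi/720,60,minLineLength=100,maxLineGap=15)])
```

```text
[296.05192878 297.35947435] [298.07695351 301.37349159]
0.12396466441496089 rot 69.357346
a [[388, 563, 599, 563], [404, 566, 597, 567], [381, 560, 543, 559], [342, 252, 427, 140], [167, 455, 253, 343], [167, 458, 254, 343], [179, 467, 265, 353], [167, 454, 251, 345], [315, 262, 416, 129], [178, 466, 265, 352], [181, 466, 265, 354]]
b [[293, 557, 431, 557], [225, 556, 328, 555], [102, 231, 243, 274], [364, 311, 499, 353], [598, 554, 598, 409], [358, 326, 496, 368], [317, 65, 437, 65], [388, 336, 496, 369], [98, 246, 237, 288], [107, 232, 240, 272]]
```

Run:
```python
from h import *
a=cv2.imread('pics/ra.png',0).astype(np.float32);b=cv2.imread('pics/rb.png',0).astype(np.float32)
def fit(g,p,q,w=10,sign=None,dark=False):
    p,q=np.array(p,float),np.array(q,float);t=(q-p)/np.hypot(*(q-p));nn=np.array([-t[1],t[0]]);o=np.arange(-w,w+.01,.5);pts=[]
    for s in np.linspace(0,np.hypot(*(q-p)),80):
        P=(p+s*t+o[:,None]*nn).astype(np.float32);v=cv2.remap(g,P[:,:1],P[:,1:],cv2.INTER_CUBIC).ravel()
        d=np.gradient(v) if not dark else -(v-v.max()); 
        d=np.abs(d);k=np.argmax(d);sl=slice(max(0,k-4),k+5);wt=d[sl]-d[sl].min()+1e-6;pts.append(p+s*t+nn*(o[sl]*wt).sum()/wt.sum())
    vx,vy,x0,y0=cv2.fitLine(np.array(pts,np.float32),cv2.DIST_HUBER,0,.01,.01).ravel()
    return np.rad2deg(np.arctan2(-vy,vx)),(x0,y0)
print('flat a',fit(a,(522,245),(445,465)),fit(a,(522,245),(445,465),w=6))
print('slots a',fit(a,(172,462),(257,350),w=7,dark=True),fit(a,(340,242),(420,135),w=7,dark=True))
print('slots b',fit(b,(107,240),(235,280),w=7,dark=True),fit(b,(364,320),(490,358),w=7,dark=True))
print('bar outer a',fit(a,(150,21),(440,21)),'b',fit(b,(150,66),(440,66)))
z=cv2.resize(cv2.imread('pics/rb.png')[85:125,90:500],None,fx=1.9,fy=6,interpolation=cv2.INTER_CUBIC);cv2.imwrite('pics/rbz.png',z)
```

```text
flat a (np.float32(68.48971), (np.float32(483.4793), np.float32(354.62256))) (np.float32(68.524536), (np.float32(483.80203), np.float32(353.74786)))
slots a (np.float32(52.708405), (np.float32(215.54086), np.float32(406.0135))) (np.float32(52.657814), (np.float32(375.11758), np.float32(195.4074)))
slots b (np.float32(-17.986439), (np.float32(171.4962), np.float32(260.93246))) (np.float32(-17.937687), (np.float32(426.9928), np.float32(338.4347)))
bar outer a (np.float32(0.14882998), (np.float32(264.53165), np.float32(20.410652))) b (np.float32(0.06076555), (np.float32(296.91345), np.float32(65.04309)))
```

View pics/rbz.png

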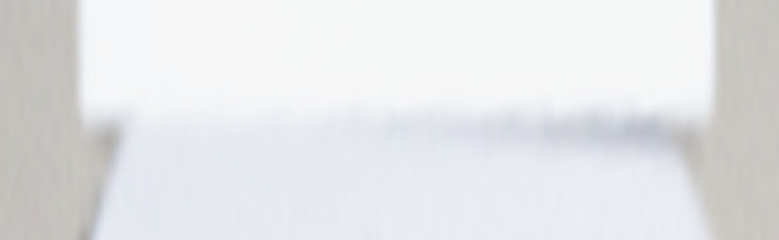

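Bar flushness is estimated at 0 to 0.7 mm, and the disc looks about 0.5–2° short. That is inside tolerance but tight, so I'll touch again and nudge it a little further.

>>> servo_tool --series '[{"travel":[0.0125,-0.016,0.033],"angular":[0,0,0]},{"travel":[0.0125,-0.016,0.033],"angular":[0,0,0]},{"travel":[0.0125,-0.016,0.033],"angular":[0,0,0]},{"travel":[0,0,0.026],"angular":[0,0,0]},{"travel":[0,0,0],"angular":[0,0,0]}]'

```text
time: 10.0
position: [0.5878, -0.055, 0.0488]
tool_rot: [-0.458, -3.099, 0.002]
ft_force: [-1.1, 0.1, 0.4]
grip_width: 0.007
```

>>> servo_tool --series '[{"travel":[0,0,0],"angular":[0,0,0]},{"travel":[0,0,0.004],"angular":[0,0,0]},{"travel":[0,0,0.002],"angular":[0,0,0]},{"travel":[0,0,0.001],"angular":[0,0,0]},{"travel":[0,0,0],"angular":[0,0,0]}]'

```text
time: 10.5
position: [0.5926, -0.0543, 0.0466]
tool_rot: [0.456, 3.108, 0.0]
ft_force: [-0.9, -0.9, -0.0]
grip_width: 0.005
```

>>> servo_tool --series '[{"travel":[0,0,0.0004],"angular":[0,0,0]},{"travel":[0,0,0.0004],"angular":[0,0,0]},{"travel":[0,0,0],"angular":[0,0,0]}]'

```text
time: 10.8
position: [0.5927, -0.0544, 0.0461]
tool_rot: [0.457, 3.107, 0.001]
ft_force: [-1.2, 1.2, 4.5]
grip_width: 0.003
```

>>> servo_tool --series '[{"travel":[0,0,0.0002],"angular":[0,0,0]},{"travel":[-0.0003,0.0006,0],"angular":[0,0,0]},{"travel":[-0.0004,0.0008,0],"angular":[0,0,0]},{"travel":[0,0,0],"angular":[0,0,0]},{"travel":[0,0,0],"angular":[0,0,0]}]'

```text
time: 11.3
position: [0.593, -0.0541, 0.0459]
tool_rot: [-0.457, -3.107, 0.001]
ft_force: [-2.5, -0.5, 6.2]
grip_width: 0.006
```

```bash
python3 rd.py pics/sc10.png
```

```text
reading mm 0.6931364110446818
t 11.35 p [ 0.593  -0.0541  0.0459] F [-3.06 -0.46  7.48] g 0.006
```

>>> servo_tool --series '[{"travel":[-0.0005,0.0009,0],"angular":[0,0,0]},{"travel":[0,0,0],"angular":[0,0,0]},{"travel":[0,0,0],"angular":[0,0,0]}]'

```text
time: 11.65
position: [0.5935, -0.0537, 0.0458]
tool_rot: [-0.457, -3.107, 0.001]
ft_force: [-3.4, -1.6, 8.2]
grip_width: 0.005
```

```bash
python3 rd.py pics/sc11.png
```

```text
reading mm 1.280582125482642
t 11.7 p [ 0.5935 -0.0537  0.0458] F [-4.2  -1.26  7.01] g 0.005
```

```bash
python3 rd.py pics/sc12.png
python3 - <<'E'
from h import *
cs=[cv2.resize(cv2.imread(f'pics/{n}.png')[210:262,285:355],None,fx=5.7,fy=5.7,interpolation=cv2.INTER_CUBIC) for n in('sc6','sc9','sc10','sc12')]
cv2.imwrite('pics/cmp.png',np.vstack([np.hstack(cs[:2]),np.hstack(cs[2:])]))
for n in ('scene0','sc6','sc7','sc8','sc9','sc10','sc11','sc12'):
    im=cv2.imread(f'pics/{n}.png');ys,p=barprof(im);print(n,[int(v) for v in p[::8]],baredge(im))
E
```

```text
reading mm 1.283014093331328
t 11.75 p [ 0.5935 -0.0537  0.0458] F [-3.87 -1.2   7.63] g 0.002
scene0 [213, 213, 212, 212, 211, 208, 205, 203, 196, 190, 198, 222, 242, 246, 244, 245, 248, 245, 221, 186, 165, 161, 161, 163, 164, 163, 163, 162, 165] 0.08937389545643237
sc6 [208, 193, 196, 220, 241, 246, 245, 246, 249, 244, 219, 185, 165, 160, 161, 162, 163, 163, 163, 162, 164, 170, 174, 173, 173, 174, 176, 177, 175] 0.07653081221193561
sc7 [212, 208, 218, 236, 245, 245, 245, 248, 246, 227, 194, 168, 160, 161, 162, 163, 164, 165, 163, 162, 167, 173, 175, 175, 175, 175, 174, 174, 176] 0.07553825474646933
sc8 [212, 209, 218, 236, 245, 245, 245, 249, 246, 227, 194, 168, 160, 161, 162, 163, 164, 165, 163, 163, 168, 173, 175, 176, 176, 175, 175, 174, 175] 0.07552261126304785
sc9 [212, 209, 218, 235, 245, 245, 246, 248, 246, 227, 193, 169, 161, 162, 163, 163, 164, 165, 163, 163, 168, 173, 175, 176, 177, 176, 175, 174, 175] 0.07541833773990965
sc10 [212, 209, 218, 236, 245, 245, 245, 248, 247, 229, 195, 169, 160, 161, 162, 163, 164, 164, 163, 162, 167, 173, 175, 175, 175, 175, 175, 174, 175] 0.07556703186747706
sc11 [214, 207, 210, 228, 243, 246, 245, 247, 249, 238, 208, 176, 161, 160, 161, 162, 163, 163, 161, 159, 164, 173, 176, 174, 172, 173, 175, 176, 175] 0.07615447758191501
sc12 [214, 206, 210, 229, 244, 246, 245, 247, 249, 238, 208, 176, 161, 160, 162, 163, 163, 163, 161, 159, 164, 172, 175, 174, 173, 173, 175, 176, 175] 0.0761569095497637
```

View pics/cmp.png

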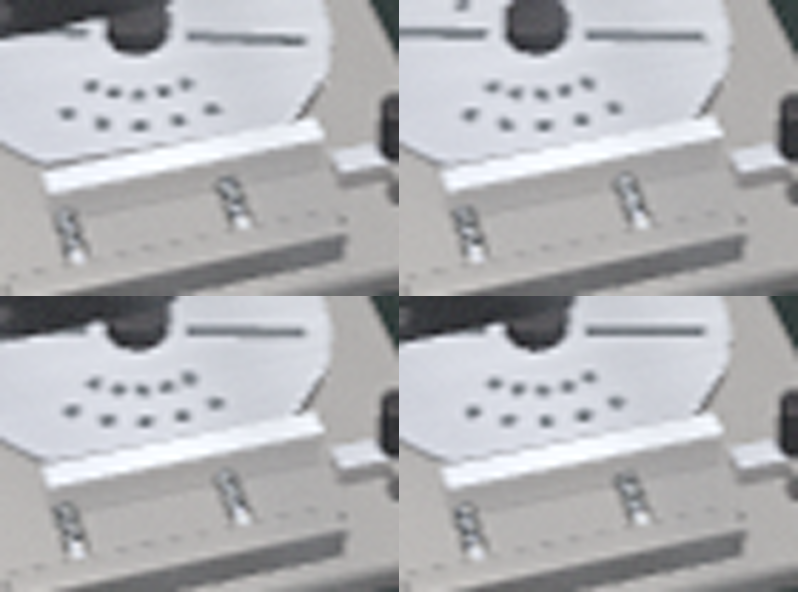

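```bash
cat > slot.py <<'E'
from h import *
def fitdark(g,p,q,w=4):
    p,q=np.array(p,float),np.array(q,float);t=(q-p)/np.hypot(*(q-p));nn=np.array([-t[1],t[0]]);o=np.arange(-w,w+.01,.25);pts=[]
    for s in np.linspace(0,np.hypot(*(q-p)),40):
        P=(p+s*t+o[:,None]*nn).astype(np.float32);v=cv2.remap(g,P[:,:1],P[:,1:],cv2.INTER_CUBIC).ravel()
        d=np.clip(v.max()-15-v,0,None);pts.append(p+s*t+nn*(o*d).sum()/d.sum())
    vx,vy,x0,y0=cv2.fitLine(np.array(pts,np.float32),cv2.DIST_L2,0,.01,.01).ravel()
    a=onz('scene',(x0,y0),.035,CS);b=onz('scene',(x0+20*vx,y0+20*vy),.035,CS);d=(b-a)[:2];return np.rad2deg(np.arctan2(d[1],d[0]))%180
def slot(n):
    g=cv2.imread(f'pics/{n}.png',0).astype(np.float32);return fitdark(g,z1((415,206)),z1((512,208)))
if __name__=='__main__':
    for n in ('sc6','sc7','sc8','sc9','sc10','sc11','sc12'):
        print(n,round(slot(n),2),round(14.5-(0.08937389-baredge(cv2.imread(f'pics/{n}.png')))*1e3,2))
E
python3 slot.py
```

```text
sc6 140.75 1.66
sc7 142.37 0.66
sc8 143.11 0.65
sc9 143.17 0.54
sc10 142.72 0.69
sc11 143.99 1.28
sc12 144.2 1.28
```

The bar reading has risen to 1.28 mm, so the disc is now slightly past square, by about 1.4°. I'll work it back in small steps while watching the reading.

>>> servo_tool --series '[{"travel":[0.0005,-0.0009,0],"angular":[0,0,0]},{"travel":[0.0005,-0.0009,0],"angular":[0,0,0]},{"travel":[0,0,0],"angular":[0,0,0]},{"travel":[0,0,0],"angular":[0,0,0]}]'

```text
time: 12.15
position: [0.5933, -0.0539, 0.046]
tool_rot: [0.456, 3.107, 0.001]
ft_force: [-1.1, 0.6, 5.4]
grip_width: 0.004
```

```bash
python3 rd.py pics/sc13.png;python3 -c "
from slot import *;print(slot('sc13'))"
```

```text
reading mm 1.264384545048875
t 12.2 p [ 0.5933 -0.0538  0.046 ] F [-1.13  0.69  5.55] g 0.006
144.19194606007167
```

>>> servo_tool --series '[{"travel":[0.0004,-0.0008,0.0001],"angular":[0,0,0]},{"travel":[0.0003,-0.0005,0],"angular":[0,0,0]},{"travel":[0,0,0],"angular":[0,0,0]},{"travel":[0,0,0],"angular":[0,0,0]}]'

```text
time: 12.6
position: [0.5929, -0.0543, 0.0461]
tool_rot: [0.456, 3.106, 0.002]
ft_force: [0.8, 2.7, 5.4]
grip_width: 0.001
```

```bash
python3 rd.py pics/sc14.png;python3 -c "
from slot import *;print(slot('sc14'))"
```

```text
reading mm 0.6680912513723776
t 12.65 p [ 0.5929 -0.0543  0.0461] F [0.19 0.96 5.84] g 0.008
142.7785500027363
```

>>> servo_tool --series '[{"travel":[0,0,-0.004],"angular":[0,0,0]},{"travel":[0,0,-0.03],"angular":[0,0,0]},{"travel":[0,0,-0.03],"angular":[0,0,0]},{"travel":[0,0,0],"angular":[0,0,0]},{"travel":[0,0,0],"angular":[0,0,0]}]'

```text
time: 13.15
position: [0.5917, -0.0553, 0.1094]
tool_rot: [0.457, 3.107, 0.0]
ft_force: [0.1, 0.1, -0.7]
grip_width: 0.007
```

```bash
python3 rd.py pics/sc15.png;python3 - <<'E'
from slot import *
print(slot('sc15'))
c=np.load('wc2.npy',allow_pickle=True).item()
k=onz('wrist',(280+332/3,10+70/3),.052,c);print('knob',k,w2c(k),w2c((.5094,.0856)))
s,Rm=st();print(R.from_matrix(Rm).as_rotvec(),'carrier x in tool',Rm.T@np.array([np.cos(YAW),np.sin(YAW),0]))
to(np.r_[c2w((-.130,.087)),.11])
im=cv2.imread('pics/sc15.png');cv2.imwrite('pics/sc15z.png',cv2.resize(im[180:285,245:385],None,fx=5.6,fy=5.6,interpolation=cv2.INTER_CUBIC))
E
```

```text
reading mm 0.6506437058984726
t 13.2 p [ 0.591  -0.0551  0.1083] F [ 0.44  0.71 -0.2 ] g 0.009
142.97972262359846
knob [0.5075816  0.08917976 0.052     ] [-0.08495791  0.08698038] [-0.08205812  0.08420324]
t 13.2 p [ 0.591  -0.0551  0.1083] F [ 0.44  0.71 -0.2 ] g 0.009
[-4.56560830e-01 -3.10711849e+00  2.09064367e-04] carrier x in tool [-0.99897774 -0.04519233 -0.00106421]
t 13.2 p [ 0.591  -0.0551  0.1083] F [ 0.44  0.71 -0.2 ] g 0.009
delta tool [ 0.1664  0.1162 -0.0015]
```

View pics/sc15z.png

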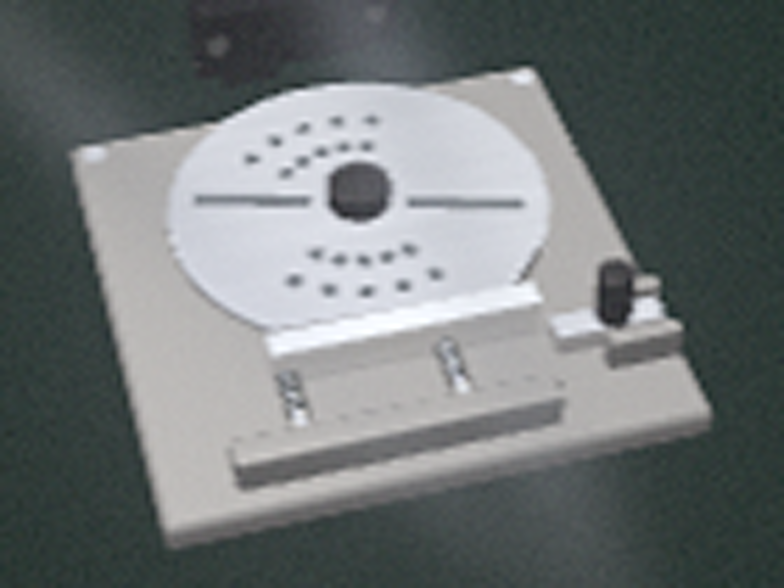

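>>> servo_tool --series '[{"travel":[0.0333,0.0232,0],"angular":[0,0,0]},{"travel":[0.0333,0.0232,0],"angular":[0,0,0]},{"travel":[0.0333,0.0232,0],"angular":[0,0,0]},{"travel":[0.0333,0.0232,0],"angular":[0,0,0]},{"travel":[0.0333,0.0232,0],"angular":[0,0,0]}]'

```text
time: 13.7
position: [0.4632, 0.1047, 0.1076]
tool_rot: [-0.456, -3.106, 0.002]
ft_force: [-0.4, 0.5, 0.6]
grip_width: 0.006
```

>>> servo_tool --series '[{"travel":[0,0,0.02],"angular":[0,0,0]},{"travel":[0,0,0.02],"angular":[0,0,0]},{"travel":[0,0,0.016],"angular":[0,0,0]},{"travel":[0,0,0],"angular":[0,0,0]},{"travel":[0,0,0],"angular":[0,0,0]}]'

```text
time: 14.2
position: [0.4647, 0.1035, 0.0523]
tool_rot: [-0.457, -3.106, 0.002]
ft_force: [0.9, 0.0, -0.1]
grip_width: 0.008
```

```bash
python3 rd.py pics/sc16.png;python3 - <<'E'
from h import *
s,_=st();print(w2c(s['position']));to(np.r_[c2w((-.105,.086)),.051])
im=cv2.imread('pics/sc16.png');cv2.imwrite('pics/sc16z.png',cv2.resize(im[180:285,245:385],None,fx=5.6,fy=5.6,interpolation=cv2.INTER_CUBIC))
E
```

```text
reading mm 0.6474706319031664
t 14.25 p [0.4654 0.1038 0.053 ] F [ 0.78 -0.16 -0.05] g 0.001
t 14.25 p [0.4654 0.1038 0.053 ] F [ 0.78 -0.16 -0.05] g 0.001
[-0.12955332  0.08679499]
t 14.25 p [0.4654 0.1038 0.053 ] F [ 0.78 -0.16 -0.05] g 0.001
delta tool [-0.0245 -0.0019  0.002 ]
```

View pics/sc16z.png

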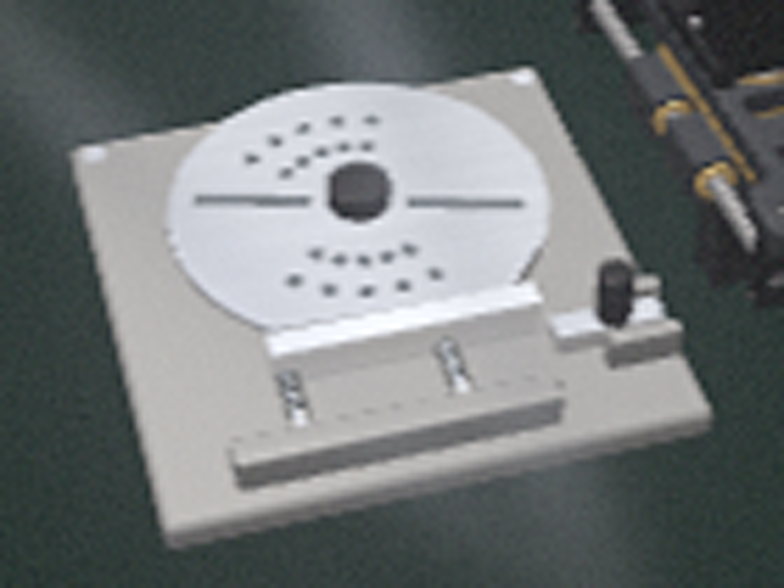

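>>> servo_tool --series '[{"travel":[-0.006,-0.0005,0.0025],"angular":[0,0,0]},{"travel":[-0.005,-0.0003,0],"angular":[0,0,0]},{"travel":[-0.005,-0.0003,0],"angular":[0,0,0]},{"travel":[-0.005,-0.0003,0],"angular":[0,0,0]},{"travel":[-0.003,-0.0002,0],"angular":[0,0,0]}]'

```text
time: 14.75
position: [0.4888, 0.0952, 0.0508]
tool_rot: [0.457, 3.107, 0.0]
ft_force: [-0.2, 0.3, 0.7]
grip_width: 0.007
```

>>> servo_tool --series '[{"travel":[-0.003,-0.0002,0],"angular":[0,0,0]},{"travel":[-0.003,-0.0002,0],"angular":[0,0,0]},{"travel":[-0.002,-0.0001,0],"angular":[0,0,0]}]'

```text
time: 15.05
position: [0.4949, 0.093, 0.0504]
tool_rot: [-0.456, -3.106, -0.0]
ft_force: [-2.2, 0.9, 1.8]
grip_width: 0.004
```

```bash
python3 rd.py pics/sc17.png;python3 - <<'E'
from h import *
s,_=st();print(w2c(s['position']))
im=cv2.imread('pics/sc17.png');cv2.imwrite('pics/sc17z.png',cv2.resize(im[180:285,245:385],None,fx=5.6,fy=5.6,interpolation=cv2.INTER_CUBIC))
E
```

```text
reading mm 0.649902685821603
t 15.1 p [0.4952 0.0929 0.0504] F [-2.47 -0.09  0.52] g 0.005
t 15.1 p [0.4952 0.0929 0.0504] F [-2.47 -0.09  0.52] g 0.005
[-0.09783647  0.08636626]
```

View pics/sc17z.png

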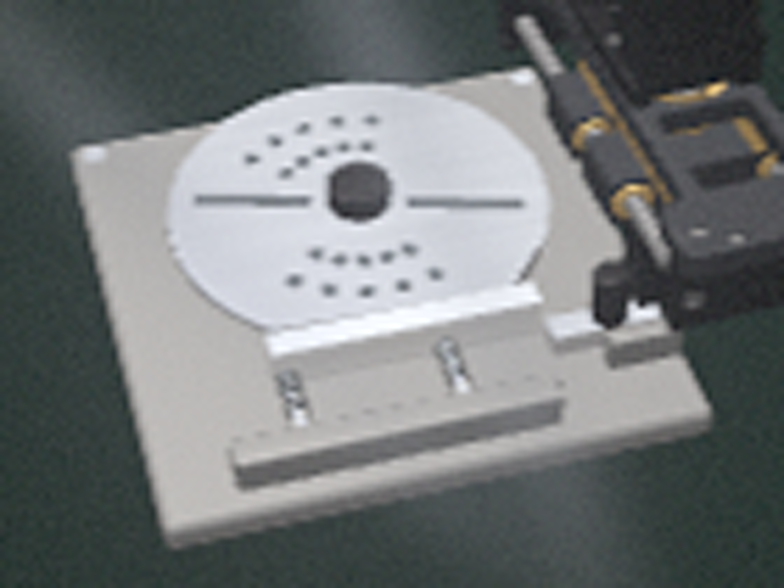

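>>> servo_tool --series '[{"travel":[-0.003,-0.0001,0],"angular":[0,0,0]},{"travel":[-0.003,-0.0001,0],"angular":[0,0,0]}]'

```text
time: 15.3
position: [0.5009, 0.0909, 0.0504]
tool_rot: [-0.456, -3.107, 0.0]
ft_force: [-1.8, 0.9, 0.3]
grip_width: 0.003
```

>>> servo_tool --series '[{"travel":[-0.004,-0.0002,0],"angular":[0,0,0]},{"travel":[-0.004,-0.0002,0],"angular":[0,0,0]},{"travel":[-0.004,-0.0002,0],"angular":[0,0,0]}]'

```text
time: 15.6
position: [0.5128, 0.0866, 0.0505]
tool_rot: [-0.457, -3.108, 0.0]
ft_force: [-2.8, 1.2, 0.5]
grip_width: 0.002
```

>>> servo_tool --series '[{"travel":[-0.003,-0.0001,0],"angular":[0,0,0]},{"travel":[-0.003,-0.0001,0],"angular":[0,0,0]}]'

```text
time: 15.8
position: [0.5185, 0.0847, 0.0505]
tool_rot: [-0.457, -3.108, 0.0]
ft_force: [-2.0, 1.5, 0.3]
grip_width: 0.007
```

>>> servo_tool --series '[{"travel":[-0.002,-0.0001,0],"angular":[0,0,0]},{"travel":[-0.001,0,0],"angular":[0,0,0]}]'

```text
time: 16.0
position: [0.5203, 0.084, 0.0503]
tool_rot: [-0.457, -3.106, 0.0]
ft_force: [-5.6, 1.1, 2.0]
grip_width: 0.007
```

>>> servo_tool --series '[{"travel":[-0.001,0,0],"angular":[0,0,0]},{"travel":[-0.001,0,0],"angular":[0,0,0]}]'

```text
time: 16.2
position: [0.5207, 0.084, 0.0502]
tool_rot: [-0.455, -3.103, -0.0]
ft_force: [-9.4, 1.8, 6.6]
grip_width: 0.003
```

>>> servo_tool --series '[{"travel":[0.006,0.0003,0],"angular":[0,0,0]},{"travel":[0.015,0.0005,0],"angular":[0,0,0]},{"travel":[0.01,0,-0.03],"angular":[0,0,0]},{"travel":[0.02,0,-0.045],"angular":[0,0,0]},{"travel":[0,0,0],"angular":[0,0,0]}]'

```text
time: 16.7
position: [0.4776, 0.1003, 0.1314]
tool_rot: [0.453, 3.098, 0.01]
ft_force: [1.7, -0.2, 0.5]
grip_width: 0.006
```

```bash
python3 rd.py pics/sc18.png;python3 - <<'E'
from slot import *
print(slot('sc18'))
im=cv2.imread('pics/sc18.png');cv2.imwrite('pics/sc18z.png',cv2.resize(im[180:285,245:385],None,fx=5.6,fy=5.6,interpolation=cv2.INTER_CUBIC))
k=onz('scene',z1((617,268)),.052);print('knob before',w2c(k))
E
```

```text
reading mm 0.6461581028073695
t 16.75 p [0.4771 0.0997 0.1291] F [ 0.48  0.57 -0.44] g 0.006
142.98940437527938
knob before [-0.08442558  0.08183867]
```

View pics/sc18z.png

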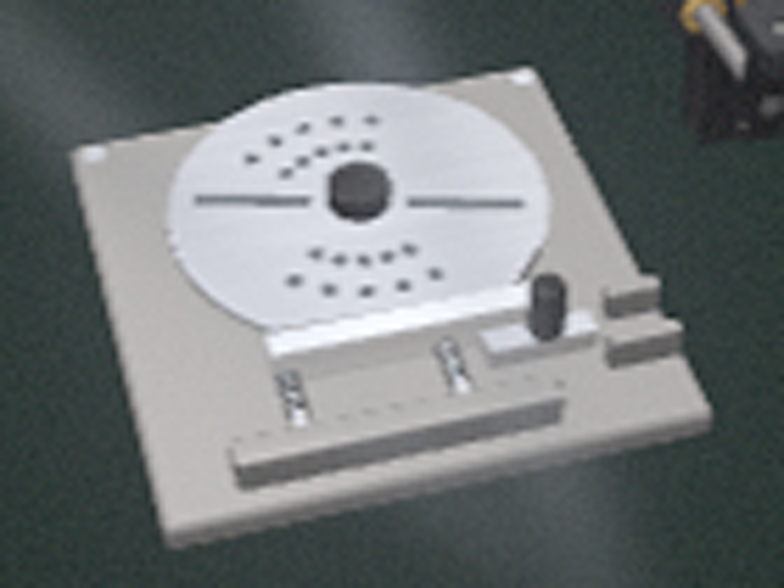

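Run:
```python
from h import *
a=w2c(onz('scene',z1((617,268)),.052));b=w2c(onz('scene',z1((549,281)),.052));print(a,b,b-a)
print(ctrl.close_job());st()
```

```text
[-0.08442558  0.08183867] [-0.05604703  0.08151939] [ 0.02837855 -0.00031928]
the job is handed in; nothing more can be done
None
the job is handed in; nothing more can be done
```

I turned the disc until its flat lay against the bar, pushed the bolt home by its knob, backed the arm clear and handed the job in. No verdict was reported.

**Turning the disc:** It took about 110° anticlockwise with the closed fingertip, pressing with 5–8 N. The highest force I saw on the disc was about 9 N. I overshot square by roughly 1.4° and nudged it back.

**Bolt:** The knob moved freely at about 2.5 N until it met the stop, where the push force rose to about 9 N. In the picture the knob shifted 28.4 mm, good to about 1–2 mm. That is only 1.4 mm more than the 27 mm needed; the firm stop is what suggests it is fully home.

**Last checks:**
- **Bar:** it read about 0.65 mm in the scene camera, and that did not change when the bolt went in.
- **Disc angle:** the slots put it within about 1° of square.
- **Bystanders:** I didn't measure the tub, dish or jar again at the end; the arm stayed well clear of them.

**Disagreements:**
- **Disc angle:** before the final nudges, a wrist-camera estimate put the disc about 2° short, while the scene-camera bar reading said it was nearly flush. I relied on the bar, whose reading rose on both sides of the final angle.
- **Bar reading:** the lowest value I measured was about 0.5 mm, never 0. That is probably a measurement offset of up to about 0.5 mm.

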